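Clamp the whetstone in its honing board

TASK

Get the honing board ready for sharpening, without picking anything up: with the fingertips push the whetstone along its channel until it butts against the end stop, and only then push the clamp's lever over past its centre, towards the stone, so that it snaps shut and its rubber pad presses on the stone. Do not disturb the oil can, the tin of nails or the pliers.

Things in the scene. Friction and masses are not known exactly. Their poses are not given: they have to be found in the camera images.
- honing_board: Plywood board, 150 x 270 x 15 mm, fixed on the worktop. Origin on its underside: board spans x -70..80, y -135..135 mm. x points away from the robot, y to its left (turned up to 0.3 rad). A channel 54 mm wide runs along y, centred on x = -25, floor z = 15 mm, between two wooden rails 10 mm wide, 8 mm high, open at its right end.
- stop_face (a point): Middle of the end stop's foot: the point of the channel floor at the face of the wooden end stop that shuts the channel's left end (x = -25, y = +115, z = 15 mm in the board's frame). The stop is 74 mm wide and 20 mm high.
- whetstone: Grey oblong whetstone, 48 x 152 x 24 mm, about 0.5 kg, loose in the channel, length along it, 45 to 80 mm short of the end stop. Origin: centre of its underside; y along its length, z up. Against the stop its origin is at y = +39 mm in the board's frame.
- clamp_lever (a joint): Lever angle, rad: 0 = open (leans 35 degrees back, to the board's +x), 0.61 = upright, about 1.22 = shut, pad on the stone (leans 35 degrees to the stone, -x), 1.30 = shut on nothing. An over-centre spring resists with up to 0.32 N m (4 N at the tip) until 0.63; beyond, it snaps shut by itself; let go earlier, it snaps back.
- lever_tip (a point): Top end of the clamp lever, on its axis, 90 mm from the pivot; the lever's last 63 mm are a round black grip 18 mm thick. Open, this tip is 129 mm above the worktop; 145 mm when upright. It moves in the board's x-z plane.
- clamp_pivot (a point): Lever pivot, a pin along the board's y, at x = 30, y = 85, z = 55 mm in the board's frame, on the far side of the channel near the stop, between steel cheeks 22 mm apart over all. One piece with the lever is a 52 mm arm with a rubber pad, 17 mm across: raised on the stone's side of the lever (to 0.12 m above the worktop) when open, level with its pad on the stone when shut.
- oil_can: Green oil can with a long spout, 67 mm across, 142 mm high, standing on the worktop behind the right half of the board. Origin: centre of its underside. Leave it alone.
- nail_tin: Open metal tin of nails, 74 mm across, 61 mm high, standing to the left of the board. Origin: centre of its underside. Leave it alone.
- pliers: Dark combination pliers, 165 mm long, 49 mm wide, 12 mm thick, lying to the right of the board, roughly pointing away from the robot, own y axis along the length. Origin: centre of the underside. Leave them alone.

How it is judged:
On the way, in this order (a step that is already met when the one before it is completed fails the run):
1. the whetstone butts against the end stop (within 4 mm) with the clamp still open (y of whetstone in the frame of honing_board above 0.035 m and value of joint clamp_lever below 0.3 rad), for 0.2 s.
2. the clamp lever has snapped over and its pad presses on the stone (value of joint clamp_lever above 1.1 rad and contact force between clamp_lever and whetstone above 1.5 N), for 0.2 s.
At the end, for the whole second after the job is handed in: The whetstone lies flat in the channel, within 4 mm of the end stop and at rest; the clamp lever is over on the shut side (above 1.1 rad) and its pad presses on the stone with more than 1.5 N (all of step 2 and y of whetstone in the frame of honing_board above 0.035 m and z of whetstone in the frame of honing_board below 0.018 m and angle between whetstone's own z axis and vertical below 0.05 rad and linear speed of whetstone below 0.01 m/s); the robot touches nothing.
It fails at once if the whetstone is lifted off the channel floor (more than 8 mm) or tipped (more than 0.2 rad) (z of whetstone in the frame of honing_board above 0.023 m or angle between whetstone's own z axis and vertical above 0.2 rad).
It fails at once if the oil can, the tin of nails or the pliers is moved by more than 20 mm (distance of any of oil_can, nail_tin, pliers from where it was at the start of the episode above 0.02 m).
It also fails if it takes over 42 s, if anything falls off the work surface, if the arm or the gripper's body presses on something with over 40 N, if the wrist force passes 120 N, or if a joint passes its speed limit or range.

ROBOT

A 6-joint arm with a two-finger parallel gripper is mounted at the origin on a cart in front of the work surface, level with it; the furniture and walls round the work are solid. World frame = base frame: x ahead of the robot, y to its left, z up, the work surface at z = 0. Lengths are in m, angles in rad, forces in N, time in s.
With the tool pointing down it reaches from about 0.25 to 0.775 m from the base axis. Payload 4 kg.
Tool frame: the origin (TCP) lies on the centre line of the jaws, within the pads' length; the fingertips stand 17 mm ahead of it and the grasp point (between the pads) lies 2 mm behind it; z points along the fingers, y is the line along which they close (so a half turn about z gives the same grasp; the last joint's range is limited). The gripper opens to 94 mm and grips with 3 to 60 N. Pads are 16 mm wide; open, the fingers measure 119 mm over their backs; the gripper's body (75 mm by 177 mm) begins 78 mm behind the grasp point.
Start: joints at [-1.425, 0.087, 1.371, -0, 1.684, -0.103], TCP at [0.135, -0.533, 0.223] pointing down, gripper open.
Joint ranges: [-3.1, 3.1], [-0.76, 2.03], [0.27, 2.55], [-1.08, 4.22], [0.17, 2.65], [-2.57, 2.57]. Speed limits (rad/s): [2.79, 2.79, 3.14, 3.14, 3.14, 3.14].

INTERFACE

Orientations are given as [roll, pitch, yaw] about the fixed x, y, z axes, in that order (R = Rz(yaw) Ry(pitch) Rx(roll)).
In Python, from bench import robot gives the robot as it stands.
- The arm moves only by the tool servo_tool, never from a script. Its argument "plan" is a list of rows, each a list of 7 numbers: the shift along the tool's x, y, z normalised to -1 to 1, where 1 is 0.1 m, then the turn, a rotation vector about the tool's x, y, z normalised to -1 to 1, where 1 is pi/2 rad, then the finger opening in mm, from 0 to 94. In form: [[x, y, z, ax, ay, az, gripper], ...]. A call has 1 to 12 rows; each row is the pose to reach, as a shift and turn from the pose commanded when the call began, along the tool's axes at that moment; what a row does not reach only later rows make up. A row lasts 1/12 s, in which the tool goes at most 41.7 mm and 7.16 degrees, less where a joint would pass 70% of its speed; a pose out of reach is approached as far as the arm can. A call with a number of a shift or a turn outside -1 to 1 is refused whole. A call with a gripper value outside its range is refused whole. The fingers move at their own pace and stop on an object; the grip force is fixed at half the most. Time passes only in rows, so rows that repeat a pose let the fingers close. It gives the time, the measured TCP pose, the force, the opening and the grip force at its end, in the units of the state.
- robot.get_obs(): the state, without advancing time (a new reading comes with each control period).
- robot.snapshot(name): name is "side" or "top"; returns the picture (384x512x3 uint8, red, green, blue); there is no depth.
- robot.camera_params(name): a dict with "camera_matrix" (3x3 intrinsics, pixels), "distortion" ([k1, k2, p1, p2, k3] as OpenCV has them; the pictures are not rectified), "rvec" (rotation vector, rad) and "tvec" (3), from world to camera coordinates, as OpenCV has them. Camera axes: x right, y down, z forward; pixel columns grow to the right and rows downward; lengths in m; the calibration is good to about 2 mm. A picture is of the moment at which its call begins. camera_params takes no time and is no camera call.
- robot.close_job(): hands the job in; it is judged then, once.
Trained networks look in the newest picture that a camera, given by its name, has taken for a name from the list of things; names that differ only in an ending like _2 or _b are one class to them, and where a whole thing is asked for, a point or a joint stands for the part that bears it (a point fixed in the world has none). Each returns a list of dicts, best first, with "conf" (0 to 1); they miss things now and then, are a little off and sometimes report something else, mostly with a low value. They report only what shows in the picture. A call takes as long as a camera call.
- robot.find_in(thing, camera): "extent" ([centre column, centre row, width, height] in pixels, round what is visible of it).
The state is a dict: "time": time; "joint_positions": joint angles; "qvel": joint speeds; "joint_torque": joint torques, N m; "tool_pos": TCP position; "ee_rot": TCP orientation; "wrist_force": force on the tool from outside, world axes, zero at the start; "wrist_torque": the same for the moment, N m; "width": finger opening in m; "finger_force": force on a finger pad.
Only numpy, scipy, OpenCV 4.12 (cv2) and the standard library are available. Lean on these libraries where they do the work, as an engineer would, in place of code of your own. Each camera call takes 0.05 s, during which the arm holds its last target. There are 200 camera calls.

## Working session

There is one attempt and no reset: what is moved stays moved. The work goes in short steps, Python scripts to look and compute and a tool call to move; the robot and the scene stay as the last step left them, time stands still between calls to the robot, and variables do not carry over. Pictures are saved under pics/ and viewed, at most 10 in all, crops included, and the job is handed in when it is done.

Besides the shell and the picture viewer there is one more tool, called as name([rows], argument=value, ...), one row to a line, values as JSON. servo_tool: Moves the arm, as the interface text tells. Scaled input: -1 to 1 covers 0.1 m each way for a shift and pi/2 rad each way for a turn. Its arguments: {"type":"object","properties":{"plan":{"type":"array","items":{"type":"array","items":{"type":"number"}}}},"required":["plan"]}

```bash
mkdir -p pics; ls; python3 - <<'E'
from bench import robot
import cv2
for c in("top","side"):
    im=robot.snapshot(c); cv2.imwrite(f"pics/{c}0.png",im[:,:,::-1])
    p=robot.camera_params(c); print(c,p)
    for t in("honing_board","whetstone","clamp_lever","oil_can","nail_tin","pliers"):
        print(t,[(round(d["conf"],2),[round(float(v)) for v in d["extent"]]) for d in robot.find_in(t,c)[:2]])
o=robot.get_obs();print(o)
E
```

```text
pics
top {'camera_matrix': array([[483.6994994 ,   0.        , 255.39730609],
       [  0.        , 483.6994994 , 191.08019769],
       [  0.        ,   0.        ,   1.        ]]), 'distortion': array([-0.1678479,  0.       ,  0.       ,  0.       ,  0.       ]), 'rvec': array([ 2.10786869, -2.13900131,  0.18465051]), 'tvec': array([0.01175317, 0.55318413, 1.33855704])}
honing_board [(0.62, [230, 219, 94, 66])]
whetstone [(0.95, [244, 233, 58, 22])]
clamp_lever [(0.55, [200, 202, 6, 31]), (0.48, [233, 220, 96, 65])]
oil_can [(0.84, [259, 183, 27, 17])]
nail_tin [(0.59, [156, 231, 27, 27])]
pliers [(0.68, [311, 217, 56, 18])]
side {'camera_matrix': array([[468.18730427,   0.        , 257.60678895],
       [  0.        , 468.18730427, 196.05146976],
       [  0.        ,   0.        ,   1.        ]]), 'distortion': array([-0.09076229,  0.        ,  0.        ,  0.        ,  0.        ]), 'rvec': array([ 1.4593684 , -1.90533934,  0.94378896]), 'tvec': array([0.14764556, 0.39530422, 0.88161399])}
honing_board [(0.7, [228, 234, 81, 73])]
whetstone [(0.55, [248, 245, 40, 23])]
clamp_lever
[... 156 characters left out ...]
joint_positions': array([-1.42512941e+00,  8.71566106e-02,  1.37066005e+00,  2.49139611e-06,
        1.68359138e+00, -1.03102631e-01]), 'qvel': array([-5.52054760e-05,  7.96375000e-04,  4.67135073e-04, -5.97266652e-04,
       -1.02309948e-04, -1.54282102e-04]), 'joint_torque': array([ 5.07352834e-04, -3.39905441e+01, -3.02516377e+01,  7.16898520e-02,
        2.34488561e-02,  6.63105666e-06]), 'tool_pos': array([ 0.13541593, -0.53310179,  0.22254991]), 'ee_rot': array([3.14140876e+00, 1.65383948e-05, 2.48769831e-01]), 'wrist_force': array([-0.26202554,  0.92365927,  0.49597736]), 'wrist_torque': array([-0.01368212,  0.03964765,  0.04081653]), 'finger_force': 0.0, 'width': 0.09388004252750519}
```

View pics/top0.png

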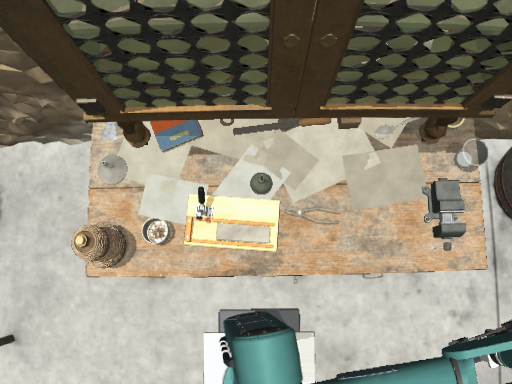

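View pics/side0.png

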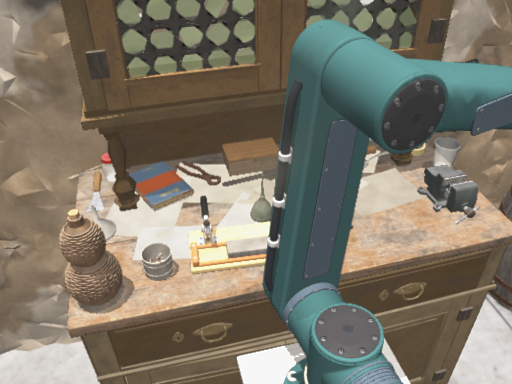

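The top view shows the board with corners at about (188,196), (280,201), (277,250) and (185,245). The stone is near (244,233), the lever near (201,195), the tin near (156,231), the can near (261,183) and the pliers near (311,215). The side view agrees, but the arm hides the stone's right half.

```bash
cat > h.py <<'E'
import numpy as np, cv2
from bench import robot
from scipy.optimize import least_squares
def proj(c,P):
    p=robot.camera_params(c)
    return cv2.projectPoints(np.float64(P).reshape(-1,1,3),p["rvec"],p["tvec"],p["camera_matrix"],p["distortion"])[0][:,0]
def unproj(c,uv,z):
    p=robot.camera_params(c); R=cv2.Rodrigues(p["rvec"])[0]
    n=cv2.undistortPoints(np.float64([[uv]]),p["camera_matrix"],p["distortion"])[0,0]
    d=R.T@[n[0],n[1],1]; o=-R.T@p["tvec"]; return o+d*(z-o[2])/d[2]
def b2w(b,P):
    c,s=np.cos(b[2]),np.sin(b[2]); P=np.atleast_2d(np.float64(P))
    return np.c_[b[0]+c*P[:,0]-s*P[:,1], b[1]+s*P[:,0]+c*P[:,1], P[:,2]]
def draw(im,c,b,segs,k,off,col):
    for a in segs:
        q=(proj(c,b2w(b,a))-off+.5)*k
        cv2.polylines(im,[np.int32(q)],False,col,1)
def rect(x0,x1,y0,y1,z): return [(x0,y0,z),(x1,y0,z),(x1,y1,z),(x0,y1,z),(x0,y0,z)]
E
python3 - <<'E'
from h import *
im=cv2.imread("pics/top0.png")
hsv=cv2.cvtColor(im,cv2.COLOR_BGR2HSV)
print(hsv[200,240],hsv[220,285],hsv[205,190])
m=np.zeros(im.shape[:2],np.uint8); r=hsv[185:262,170:292]
m[185:262,170:292]=((r[...,0]>15)&(r[...,0]<32)&(r[...,1]>70)&(r[...,2]>190))*255
m=cv2.morphologyEx(m,cv2.MORPH_OPEN,np.ones((2,2)))
n,l,s,_=cv2.connectedComponentsWithStats(m); i=1+np.argmax(s[1:,4]); print(s[i])
h=cv2.minAreaRect(cv2.findContours(np.uint8(l==i),0,1)[0][0]); q=cv2.boxPoints(h); print(q)
S=[(-.07,-.135,.015),(.08,-.135,.015),(.08,.135,.015),(-.07,.135,.015)]
# order: image right-bottom, right-top, left-top, left-bottom
q=np.array(sorted(q.tolist(),key=lambda p:p[0])); L=q[:2][np.argsort(q[:2,1])]; R=q[2:][np.argsort(q[2:,1])]
Q=np.array([R[1],R[0],L[0],L[1]])
f=least_squares(lambda b:(proj("top",b2w(b,S))-Q).ravel(),[.45,0.05,0]); print(f.x,f.fun.round(1)); b=f.x
np.save("b.npy",b)
off=np.array([140,160]);k=4
big=cv2.resize(im[160:265,140:340],None,fx=k,fy=k,interpolation=cv2.INTER_CUBIC)
draw(big,"top",b,[rect(-.07,.08,-.135,.135,.015),rect(-.052,.002,-.135,.115,.023)],k,off,(0,0,255))
piv=(.03,.085,.055);tip=(.03+.09*np.sin(.61),.085,.055+.09*np.cos(.61))
draw(big,"top",b,[[piv,tip]],k,off,(255,0,0))
for g in(.045,.080): draw(big,"top",b,[rect(-.049,-.001,.115-g-.152,.115-g,.039)],k,off,(255,0,255))
cv2.imwrite("pics/top0b.png",big)
im=cv2.imread("pics/side0.png");off=np.array([130,180])
big=cv2.resize(im[180:290,130:300],None,fx=k,fy=k,interpolation=cv2.INTER_CUBIC)
draw(big,"side",b,[rect(-.07,.08,-.135,.135,.015),rect(-.052,.002,-.135,.115,.023)],k,off,(0,0,255));draw(big,"side",b,[[piv,tip]],k,off,(255,0,0))
cv2.imwrite("pics/side0b.png",big)
print("lever",b2w(b,[piv,tip]),"tin",unproj("top",(156,231),.06),"can",unproj("top",(261,183),.07),"pl",unproj("top",(311,217),.01))
E
```

```text
[ 31  43 254] [ 16 102 198] [ 32  39 254]
[192 239  65   9 275]
[[191.75223 243.71684]
 [192.09293 238.60622]
 [256.20798 242.88054]
 [255.86728 247.99117]]
[ 0.40413471  0.09849497 -0.07853487] [ 12.7  23.8  15.5 -22.9 -12.3 -24.5 -16.4  21.6]
lever [[0.44071085 0.18087935 0.055     ]
 [0.49211    0.17683441 0.12876832]] tin [0.44076304 0.28708754 0.06      ] can [ 0.57273247 -0.0126998   0.07      ] pl [ 0.48087743 -0.15804376  0.01      ]
```

View pics/top0b.png

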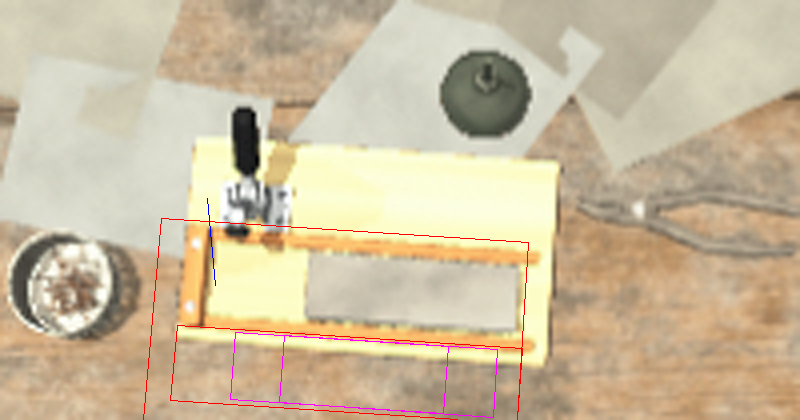

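View pics/side0b.png

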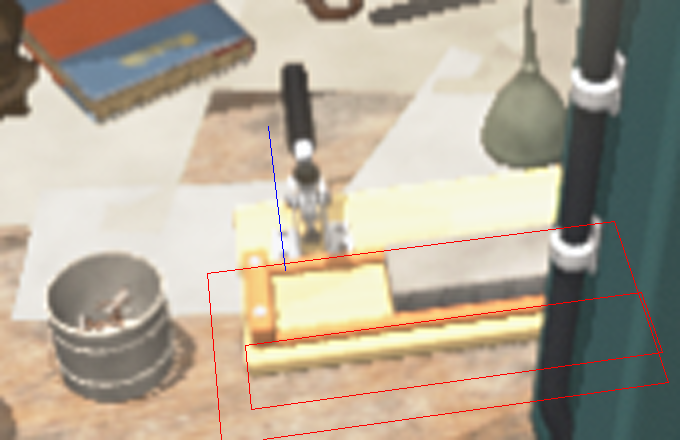

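The first segmentation was wrong: the red overlay is too low. In the crop, the board's top corners are at (195,138), (560,163), (548,366) and (178,338). The stone's top is at (308,251), (522,262), (517,331) and (305,317), and the lever tip is near (243,108). I'll refit from these points.

```bash
python3 - <<'E'
from h import *
im=cv2.imread("pics/top0.png");off=np.array([140,160]);k=4
S=[(.08,.135,.015),(.08,-.135,.015),(-.07,-.135,.015),(-.07,.135,.015)]
Q=np.array([(195,138),(560,163),(548,364),(178,337)])/4+off-.5
f=least_squares(lambda b:(proj("top",b2w(b,S))-Q).ravel(),[.45,0.05,0]); b=f.x; print(b,f.fun.round(2)); np.save("b.npy",b)
St=np.array([(308,251),(522,262),(517,331),(305,317)])/4+off-.5
W=np.array([unproj("top",u,.039) for u in St]); c,s=np.cos(b[2]),np.sin(b[2])
print("stone in board",((W[:,:2]-b[:2])@np.array([[c,-s],[s,c]])).round(4))
piv=(.03,.085,.055);tip=(.03+.09*np.sin(.61),.085,.055+.09*np.cos(.61))
y0=((W[:,:2]-b[:2])@np.array([[c,-s],[s,c]]))[:,1].mean(); print("y0",y0)
out=[]
for cam,o,(h,w) in(("top",off,(105,200)),("side",np.array([130,180]),(110,170))):
    i=cv2.imread(f"pics/{cam}0.png"); g=cv2.resize(i[o[1]:o[1]+h,o[0]:o[0]+w],None,fx=k,fy=k,interpolation=cv2.INTER_CUBIC)[:,:800]
    g=cv2.resize(i[o[1]:o[1]+h,o[0]:o[0]+w],None,fx=3,fy=3,interpolation=cv2.INTER_CUBIC)
    draw(g,cam,b,[rect(-.07,.08,-.135,.135,.015),rect(-.052,.002,-.135,.115,.023),rect(-.049,-.001,y0-.076,y0+.076,.039)],3,o,(0,0,255))
    draw(g,cam,b,[[piv,tip]],3,o,(255,0,0)); out.append(cv2.copyMakeBorder(g,0,330-len(g),0,0,0))
g=np.vstack([cv2.copyMakeBorder(x[:300] if j==0 else x[:300],0,0,0,600-x.shape[1],0) for j,x in enumerate(out)]); cv2.imwrite("pics/fit.png",g)
print("lever",b2w(b,[piv,tip]).round(3),"stone right end",b2w(b,[(-.025,y0-.076,.039)]).round(3),"stone final right",b2w(b,[(-.025,.039-.076,.039)]).round(3))
E
```

```text
[ 0.46430043  0.07411214 -0.08323983] [ 0.13 -0.41  0.18 -0.52 -0.01  0.37 -0.31  0.52]
stone in board [[-0.0016  0.0424]
 [ 0.001  -0.1111]
 [-0.0485 -0.1107]
 [-0.049   0.0407]]
y0 -0.03468262190080738
lever [[0.501 0.156 0.055]
 [0.553 0.152 0.129]] stone right end [[ 0.43  -0.034  0.039]] stone final right [[0.436 0.039 0.039]]
```

View pics/fit.png

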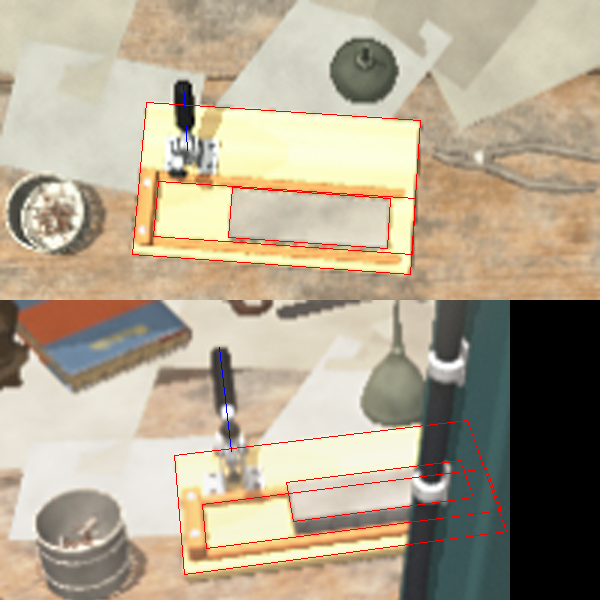

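servo_tool([
  [1, -1, 0, 0, 0, 0.211, 0],
  [1, -1, 0, 0, 0, 0.211, 0],
  [1, -1, 0, 0, 0, 0.211, 0],
  [1, -1, 0, 0, 0, 0.211, 0],
  [1, -1, 0, 0, 0, 0.211, 0],
])

```text
time: 1.12
tool_pos: [0.2094, -0.4089, 0.2232]
ee_rot: [3.141, -0.001, -0.078]
wrist_force: [-0.5, -1.2, 0.0]
width: 0.0641
finger_force: 0.0
```

servo_tool([
  [1, -1, 0, 0, 0, 0, 0],
  [1, -1, 0, 0, 0, 0, 0],
  [1, -1, 0, 0, 0, 0, 0],
  [1, -1, 0, 0, 0, 0, 0],
  [1, -1, 0, 0, 0, 0, 0],
])

```text
time: 1.53
tool_pos: [0.3176, -0.3189, 0.2226]
ee_rot: [-3.142, -0.001, -0.078]
wrist_force: [0.7, -1.3, -0.7]
width: 0.0309
finger_force: 0.0
```

servo_tool([
  [0.9, -1, 0, 0, 0, 0, 0],
  [0.9, -1, 0, 0, 0, 0, 0],
  [0.9, -1, 0, 0, 0, 0, 0],
  [0.9, -1, 0, 0, 0, 0, 0],
  [0.9, -1, 0, 0, 0, 0, 0],
])

```text
time: 1.95
tool_pos: [0.4145, -0.2277, 0.2222]
ee_rot: [3.141, 0.001, -0.079]
wrist_force: [-0.3, -0.4, -0.2]
width: 0.0007
finger_force: 0.0
```

servo_tool([
  [0, -1, 0, 0, 0, 0, 0],
  [0, -1, 0, 0, 0, 0, 0],
  [0, -1, 0.8, 0, 0, 0, 0],
  [0, -1, 0.8, 0, 0, 0, 0],
  [0, -1, 0.8, 0, 0, 0, 0],
  [0, -1, 0.8, 0, 0, 0, 0],
  [0, -1, 0.8, 0, 0, 0, 0],
])

```text
time: 2.53
tool_pos: [0.4228, -0.1307, 0.1449]
ee_rot: [3.139, -0.003, -0.085]
wrist_force: [0.9, -1.1, 0.4]
width: 0.0003
finger_force: 0.0
```

servo_tool([
  [0, -0.5, 0, 0, 0, 0, 0],
  [0, -0.5, 0.3, 0, 0, 0, 0],
  [0, -0.5, 0.6, 0, 0, 0, 0],
  [0, -0.5, 0.9, 0, 0, 0, 0],
  [0, -0.5, 1, 0, 0, 0, 0],
  [0, -0.5, 1, 0, 0, 0, 0],
  [0, -0.5, 1, 0, 0, 0, 0],
])

```text
time: 3.12
tool_pos: [0.4281, -0.08, 0.0451]
ee_rot: [3.14, -0.004, -0.084]
wrist_force: [-0.1, 0.5, -0.3]
width: 0.0002
finger_force: 0.0
```

```bash
python3 - <<'E'
from h import *
b=np.load("b.npy"); p=robot.get_obs()["tool_pos"]; print(p)
c,s=np.cos(b[2]),np.sin(b[2]); print("board",np.array([[c,s],[-s,c]])@(p[:2]-b[:2]))
g=robot.snapshot("top")[160:265,140:340,::-1]; cv2.imwrite("pics/t1.png",cv2.resize(g,None,fx=4,fy=4))
E
```

```text
[ 0.42812437 -0.08004259  0.04508197]
board [-0.0232338  -0.15662879]
```

View pics/t1.png

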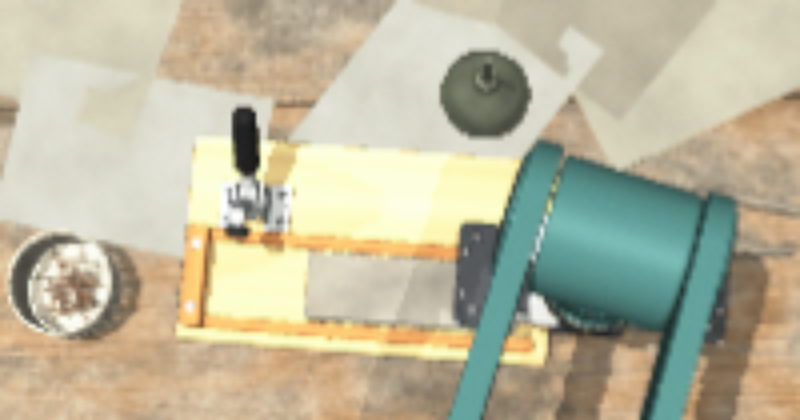

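The closed fingers stand in the channel line to the right of the stone, and the stone and lever haven't moved. I'll push slowly.

servo_tool([
  [-0.01, -0.1, 0.02, 0, 0, 0, 0],
  [-0.02, -0.2, 0.04, 0, 0, 0, 0],
  [-0.02, -0.25, 0.04, 0, 0, 0, 0],
  [-0.02, -0.3, 0.04, 0, 0, 0, 0],
  [-0.02, -0.35, 0.04, 0, 0, 0, 0],
  [-0.02, -0.4, 0.04, 0, 0, 0, 0],
  [-0.02, -0.45, 0.04, 0, 0, 0, 0],
  [-0.02, -0.5, 0.04, 0, 0, 0, 0],
  [-0.02, -0.55, 0.04, 0, 0, 0, 0],
  [-0.02, -0.6, 0.04, 0, 0, 0, 0],
])

```text
time: 4.0
tool_pos: [0.4294, -0.0186, 0.039]
ee_rot: [3.14, -0.001, -0.083]
wrist_force: [0.4, -5.6, 3.4]
width: 0.0003
finger_force: 2.6
```

servo_tool([
  [0, -0.04, 0, 0, 0, 0, 0],
  [0, -0.08, 0, 0, 0, 0, 0],
  [0, -0.12, 0, 0, 0, 0, 0],
  [0, -0.16, 0, 0, 0, 0, 0],
  [0, -0.2, 0, 0, 0, 0, 0],
  [0, -0.24, 0, 0, 0, 0, 0],
  [0, -0.28, 0, 0, 0, 0, 0],
  [0, -0.32, 0, 0, 0, 0, 0],
  [0, -0.36, 0, 0, 0, 0, 0],
  [0, -0.36, 0, 0, 0, 0, 0],
])

```text
time: 4.83
tool_pos: [0.4322, 0.018, 0.0388]
ee_rot: [-3.141, -0.001, -0.082]
wrist_force: [0.5, -3.1, 3.7]
width: 0.0003
finger_force: 1.6
```

servo_tool([
  [0, -0.015, 0, 0, 0, 0, 0],
  [0, -0.03, 0, 0, 0, 0, 0],
  [0, -0.045, 0, 0, 0, 0, 0],
  [0, -0.06, 0, 0, 0, 0, 0],
  [0, -0.06, 0, 0, 0, 0, 0],
])

```text
time: 5.25
tool_pos: [0.4326, 0.0232, 0.0387]
ee_rot: [3.141, -0.0, -0.083]
wrist_force: [0.1, -5.1, 4.1]
width: 0.0002
finger_force: 2.5
```

servo_tool([
  [0, -0.015, 0, 0, 0, 0, 0],
  [0, -0.03, 0, 0, 0, 0, 0],
  [0, -0.03, 0, 0, 0, 0, 0],
])

```text
time: 5.5
tool_pos: [0.4328, 0.0262, 0.0387]
ee_rot: [3.141, -0.0, -0.083]
wrist_force: [-0.4, -5.0, 4.1]
width: 0.0005
finger_force: 2.5
```

servo_tool([
  [0, -0.015, 0, 0, 0, 0, 0],
  [0, -0.03, 0, 0, 0, 0, 0],
  [0, -0.03, 0, 0, 0, 0, 0],
])

```text
time: 5.75
tool_pos: [0.4329, 0.0274, 0.0387]
ee_rot: [3.137, -0.0, -0.082]
wrist_force: [-2.1, -9.2, 4.9]
width: 0.0003
finger_force: 4.9
```

servo_tool([
  [0, -0.015, 0, 0, 0, 0, 0],
  [0, -0.015, 0, 0, 0, 0, 0],
  [0, -0.015, 0, 0, 0, 0, 0],
])

```text
time: 6.0
tool_pos: [0.4329, 0.0275, 0.0388]
ee_rot: [3.134, -0.0, -0.083]
wrist_force: [-1.8, -13.6, 4.9]
width: 0.0005
finger_force: 6.7
```

The force climbs while the tool has stalled where the stop was predicted, so the stone butts. Next I back off, rise and check.

servo_tool([
  [0, 0.1, 0, 0, 0, 0, 0],
  [0, 0.3, 0, 0, 0, 0, 0],
  [0, 0.3, -0.4, 0, 0, 0, 0],
  [0, 0.3, -0.8, 0, 0, 0, 0],
  [0, 0.3, -1, 0, 0, 0, 0],
  [0, 0.3, -1, 0, 0, 0, 0],
])

```text
time: 6.5
tool_pos: [0.4334, 0.0018, 0.1434]
ee_rot: [-3.139, -0.009, -0.082]
wrist_force: [0.6, -0.5, -0.2]
width: 0.0006
finger_force: 0.0
```

servo_tool([
  [0, 0, -0.4, 0, 0, 0, 0],
  [0, 0, -0.8, 0, 0, 0, 0],
  [0, 0, -1, 0, 0, 0, 0],
  [0, 0, -1, 0, 0, 0, 0],
])

```text
time: 6.83
tool_pos: [0.4324, 0.0018, 0.2424]
ee_rot: [-3.139, -0.007, -0.082]
wrist_force: [-0.1, 0.7, 1.5]
width: 0.0003
finger_force: 0.0
```

```bash
python3 - <<'E'
from h import *
b=np.load("b.npy"); p=robot.get_obs()["tool_pos"]; print(p)
c,s=np.cos(b[2]),np.sin(b[2]); print("board",np.array([[c,s],[-s,c]])@(p[:2]-b[:2]))
g=np.vstack([cv2.resize(robot.snapshot(n)[y:y+75,x:x+150,::-1],None,fx=4,fy=4) for n,x,y in(("top",140,185),("side",150,195))]); cv2.imwrite("pics/t2.png",g)
E
```

```text
[0.43237662 0.00181694 0.24237219]
board [-0.02580238 -0.07469915]
```

View pics/t2.png

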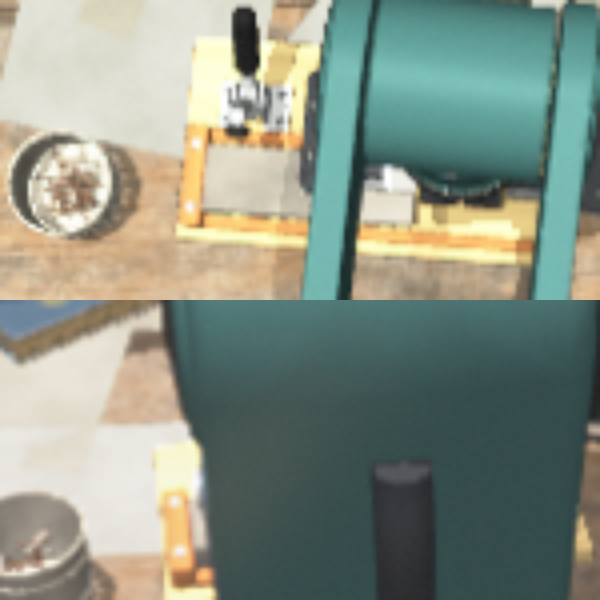

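The stone's left end now meets the stop at about (203,180) in the crop, and the lever is still open. Next I go behind the lever.

servo_tool([
  [0.8, -0.8, 0, 0, 0, 0, 0],
  [0.8, -0.8, 0, 0, 0, 0, 0],
  [0.8, -0.8, 0, 0, 0, 0, 0],
  [0.8, -0.8, 0, 0, 0, 0, 0],
])

```text
time: 7.27
tool_pos: [0.5179, 0.0775, 0.233]
ee_rot: [-3.14, 0.008, -0.079]
wrist_force: [-0.9, 0.4, -0.1]
width: 0.0002
finger_force: 0.0
```

servo_tool([
  [0.6, -0.8, 0, 0, 0, 0, 0],
  [0.6, -0.8, 0, 0, 0, 0, 0],
  [0.6, -0.8, 0, 0, 0, 0, 0],
  [0.6, -0.8, 0.3, 0, 0, 0, 0],
  [0.6, -0.8, 0.6, 0, 0, 0, 0],
  [0.6, -0.8, 0.6, 0, 0, 0, 0],
  [0.6, -0.8, 0.6, 0, 0, 0, 0],
])

```text
time: 7.85
tool_pos: [0.5804, 0.1484, 0.1739]
ee_rot: [3.14, 0.01, -0.083]
wrist_force: [0.5, -0.6, 0.6]
width: 0.0005
finger_force: 0.0
```

```bash
python3 - <<'E'
from h import *
b=np.load("b.npy"); p=robot.get_obs()["tool_pos"]; print(p)
c,s=np.cos(b[2]),np.sin(b[2]); print("board",np.array([[c,s],[-s,c]])@(p[:2]-b[:2]))
g=np.vstack([cv2.resize(robot.snapshot(n)[y:y+75,x:x+150,::-1],None,fx=4,fy=4) for n,x,y in(("top",140,175),("side",150,185))]); cv2.imwrite("pics/t3.png",g)
E
```

```text
[0.58041779 0.14837402 0.1738513 ]
board [0.1095409  0.08365919]
```

View pics/t3.png

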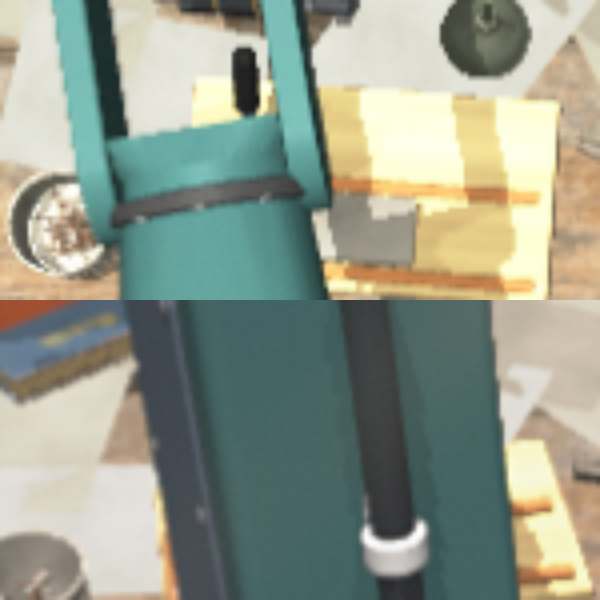

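The lever is still open at (243,80), with the tool behind it. Next I lower and push towards the stone.

servo_tool([
  [0.05, 0, 0.1, 0, 0, 0, 0],
  [0.05, 0, 0.3, 0, 0, 0, 0],
  [0.05, 0, 0.54, 0, 0, 0, 0],
  [0.05, 0, 0.54, 0, 0, 0, 0],
  [0.05, 0, 0.54, 0, 0, 0, 0],
])

```text
time: 8.37
tool_pos: [0.5879, 0.1481, 0.124]
ee_rot: [3.141, 0.002, -0.083]
wrist_force: [0.5, 0.7, 0.1]
width: 0.0006
finger_force: 0.0
```

servo_tool([
  [-0.08, 0, 0, 0, 0, 0, 0],
  [-0.16, 0, 0, 0, 0, 0, 0],
  [-0.22, 0, 0, 0, 0, 0, 0],
  [-0.28, 0, 0, 0, 0, 0, 0],
  [-0.34, 0, 0, 0, 0, 0, 0],
  [-0.4, 0, 0, 0, 0, 0, 0],
])

```text
time: 8.87
tool_pos: [0.5546, 0.1517, 0.1306]
ee_rot: [-3.139, -0.02, -0.083]
wrist_force: [9.5, -0.9, 7.3]
width: 0.0002
finger_force: 4.7
```

servo_tool([
  [-0.06, 0, 0.05, 0, 0, 0, 0],
  [-0.12, 0, 0.05, 0, 0, 0, 0],
  [-0.18, 0, 0.05, 0, 0, 0, 0],
  [-0.24, 0, 0.05, 0, 0, 0, 0],
  [-0.3, 0, 0.05, 0, 0, 0, 0],
  [-0.36, 0, 0.05, 0, 0, 0, 0],
  [-0.4, 0, 0.05, 0, 0, 0, 0],
])

```text
time: 9.45
tool_pos: [0.5064, 0.1551, 0.1185]
ee_rot: [3.141, 0.003, -0.082]
wrist_force: [-0.4, -0.0, -0.1]
width: 0.0004
finger_force: 0.0
```

servo_tool([
  [-0.05, 0, 0, 0, 0, 0, 0],
  [-0.1, 0, 0, 0, 0, 0, 0],
  [-0.1, 0, 0, 0, 0, 0, 0],
  [-0.1, 0, 0, 0, 0, 0, 0],
])

```text
time: 9.78
tool_pos: [0.4982, 0.1559, 0.1192]
ee_rot: [3.141, 0.0, -0.082]
wrist_force: [-0.2, -0.3, 0.5]
width: 0.0003
finger_force: 0.0
```

servo_tool([
  [0.2, 0, 0, 0, 0, 0, 0],
  [0.2, 0, -0.4, 0, 0, 0, 0],
  [0.2, 0, -0.8, 0, 0, 0, 0],
  [0.2, 0, -1, 0, 0, 0, 0],
  [0.2, 0, -1, 0, 0, 0, 0],
])

```text
time: 10.2
tool_pos: [0.5217, 0.1547, 0.2262]
ee_rot: [-3.139, -0.012, -0.083]
wrist_force: [0.5, -0.7, 1.2]
width: 0.0003
finger_force: 0.0
```

servo_tool([
  [0, 0.5, -0.3, 0, 0, 0, 0],
  [0, 1, -0.3, 0, 0, 0, 0],
  [0, 1, -0.3, 0, 0, 0, 0],
  [0, 1, -0.3, 0, 0, 0, 0],
  [0, 1, -0.3, 0, 0, 0, 0],
])

```text
time: 10.62
tool_pos: [0.5101, 0.0537, 0.2486]
ee_rot: [-3.141, 0.001, -0.085]
wrist_force: [-0.8, 0.3, 0.6]
width: 0.0005
finger_force: 0.0
```

servo_tool([
  [0, 0.5, 0, 0, 0, 0, 0],
  [0, 1, 0, 0, 0, 0, 0],
  [0, 1, 0, 0, 0, 0, 0],
  [0, 1, 0, 0, 0, 0, 0],
  [0, 1, 0, 0, 0, 0, 0],
])

```text
time: 11.03
tool_pos: [0.5019, -0.0444, 0.2483]
ee_rot: [-3.14, 0.002, -0.083]
wrist_force: [0.5, 0.3, 0.3]
width: 0.0005
finger_force: 0.0
```

servo_tool([
  [0, 0.5, 0, 0, 0, 0, 0],
  [0, 1, 0, 0, 0, 0, 0],
  [0, 1, 0, 0, 0, 0, 0],
  [0, 1, 0, 0, 0, 0, 0],
  [0, 1, 0, 0, 0, 0, 0],
  [0, 1, 0, 0, 0, 0, 0],
])

```text
time: 11.53
tool_pos: [0.4942, -0.1427, 0.2492]
ee_rot: [-3.14, 0.0, -0.08]
wrist_force: [-0.4, -0.1, 0.3]
width: 0.0005
finger_force: 0.0
```

```bash
python3 - <<'E'
from h import *
b=np.load("b.npy"); k=4
o=robot.get_obs(); print(o["time"],o["tool_pos"])
t=1.22-.61; tip=(.03-.09*np.sin(t),.085,.055+.09*np.cos(t)); out=[]
for n,x,y in(("top",140,185),("side",150,195)):
    g=cv2.resize(np.ascontiguousarray(robot.snapshot(n)[y:y+75,x:x+150,::-1]),None,fx=k,fy=k)
    draw(g,n,b,[rect(-.049,-.001,-.037,.115,.039)],k,np.array([x,y]),(0,0,255))
    draw(g,n,b,[[(.03,.085,.055),tip]],k,np.array([x,y]),(255,0,0)); out.append(g)
cv2.imwrite("pics/t4.png",np.vstack(out))
E
```

```text
11.5333 [ 0.49415753 -0.14265956  0.24916023]
```

View pics/t4.png

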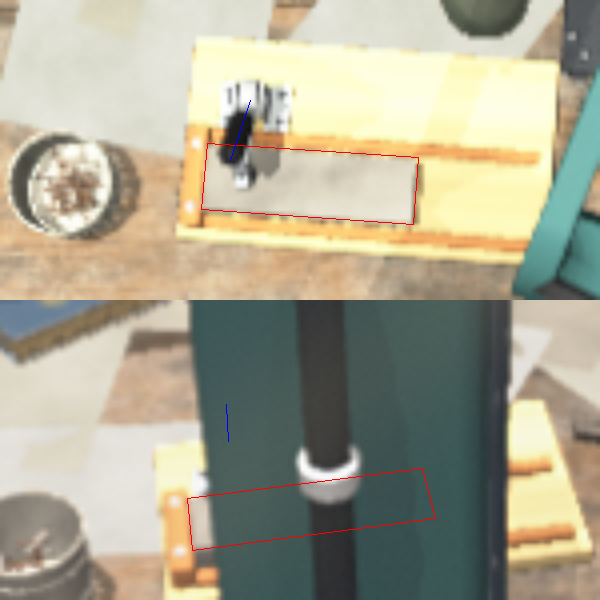

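The top view shows the lever shut, with its tip at (232,160) and its arm and pad over the stone. The stone matches the outline of its position against the stop, and the gripper is clear. I'm handing the job in.

```bash
python3 -c "
from bench import robot
print(robot.close_job())"
```

```text
the job is handed in; nothing more can be done
None
```

I pushed the whetstone against the end stop, then snapped the clamp lever shut onto it. The last picture shows both in place and the gripper clear, and I handed the job in at about 11.5 s; no verdict came back, and pad force was not measured.

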